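# Wedge up the bread display deck and hold

### The arm

A 6-joint arm with a two-finger parallel gripper is mounted at the origin on the work surface. World frame = base frame: x ahead of the robot, y to its left, z up, the work surface at z = 0. Lengths are in m, angles in rad, forces in N, time in s.
With the tool pointing down it reaches from about 0.275 to 0.975 m from the base axis. Payload 8.4 kg.
Tool frame: the origin (TCP) lies at the very end of the fingers, on their centre line; the grasp point (between the pads) lies 19 mm behind it; z points along the fingers, y is the line along which they close (so a half turn about z gives the same grasp; the last joint's range is limited). The gripper opens to 92 mm and grips with 3 to 60 N. Pads are 20 mm wide; open, the fingers measure 128 mm over their backs; the gripper's body (75 mm by 189 mm) begins 69 mm behind the grasp point.
Start: joints at [1.244, 0.353, 1.633, -0, 1.155, -0.002], TCP at [0.199, 0.592, 0.215] pointing down, gripper open.
Joint ranges: [-2.63, 2.63], [-0.92, 2.1], [0.06, 2.66], [-1.3, 4.44], [0, 2.69], [-3.02, 3.02]. Speed limits (rad/s): [2.22, 2.22, 2.79, 3.14, 3.14, 3.14].

### API

Orientations are given as a rotation vector (axis times angle).
In Python, from cell import bot gives the robot as it stands.
- The arm moves only by the shell command python3 -m handwheel 'ROWS' [OPENING] [FORCE]. ROWS is a JSON object of lists of equal length, an entry for each row: "travel": the shift along the tool's x, y, z in m, a list of three; "spin": the turn about the tool's z in rad. A call has exactly 8 rows; each row is the pose to reach, as a shift and turn from the pose commanded when the call began, along the tool's axes at that moment; what a row does not reach only later rows make up. A row lasts 1/8 s, in which the tool goes at most 62.5 mm and 10.7 degrees, less where a joint would pass 70% of its speed; a pose out of reach is approached as far as the arm can. A call with a gripper value outside its range is refused whole. OPENING is the opening, from -1 (shut) to 1 (fully open), so that 0 is half open, set as the call begins (- or left out, the last holds). The fingers move at their own pace and stop on an object; FORCE is the grip in N (left out, the last holds). Time passes only in rows, so rows that repeat a pose let the fingers close, or fill a call up. It gives the time, the measured TCP pose, the force, the opening and the grip force at its end, in the units of the state.
- bot.sense(): the state, without advancing time (a new reading comes with each control period).
- bot.grab_frame(name): name is "scene" or "top" or "wrist"; returns a dict with "frame" (420x560x3 uint8, blue, green, red), "range_z" (420x560 float32, m along the optical axis (not along the pixel's ray), 0 where there is no reading), "fovy" (degrees; the focal length in pixels is half the picture's height over the tangent of half this angle, whatever the lens; pixels are square), "cx", "cy" (the principal point, pixels), "eye" and "orientation" of the camera in the world. Camera axes: x right, y up, looking along -z (the intrinsics and any distortion apply to the point x, -y, -z); pixel columns grow to the right and rows downward; lengths in m; the calibration is good to about 2 mm. A picture is of the moment at which its call begins.
- bot.hand_in(): hands the job in; it is judged then, once.
The state is a dict: "t": time; "joint_pos": joint angles; "joint_velocities": joint speeds; "tau": joint torques, N m; "tool_pos": TCP position; "tool_rot": TCP orientation; "contact_force": force on the tool from outside, world axes, zero at the start; "wrist_torque": the same for the moment, N m; "width": finger opening in m; "grip_force": force on a finger pad.
Only numpy, scipy, OpenCV 4.12 (cv2) and the standard library are available. Lean on these libraries where they do the work, as an engineer would, in place of code of your own. Each camera call takes 0.05 s, during which the arm holds its last target. There are 200 camera calls.

### The job

The front pads of the tilting bread display need changing: pick up the orange wedge, set it flat on the aluminium landing plate in front of the display with its thin end towards the yellow mark on the deck's front bar, then slide it straight in under the mark until the deck's front feet just come off the base, by about 4 mm and at no time more than a centimetre. Finish while still holding the wedge there in the gripper, the deck resting on the wedge alone. Do not touch the deck with the robot, and leave the bread, the grey door stop, the jam jar and the bottle where they are.

Things in the scene. Friction and masses are not known exactly. Their poses are not given: they have to be found in the camera images.
- wedge: Loose orange plastic wedge, about 0.12 kg, 30 mm wide. Origin: underside, centre of its upright grip block (30 x 30 mm, 48 mm high, x = -15 to 15 mm). From there a ramp runs along +x, from 21 mm high at x = 15 mm to the thin end, 3 mm high, at x = 105 mm: it rises 1 mm in 5 mm. z up. Starts flat on the table left or right of the display.
- wedge_toe (a point): Middle of the wedge's thin end, on its underside, 105 mm along +x from the wedge's origin; its axes are the wedge's.
- stand: Fixed base of the display (place and yaw vary). Origin: at table level, straight below the deck's front bar, mid-width. +x points into the display, away from the robot: push that way. Plate tops are all level, 6 mm above the table: aluminium landing plate 120 mm wide, x = -145 to -20 mm, with two yellow lines 52 mm apart; then a dark base plate 280 mm wide, x = -20 to 250 mm.
- deck: Wooden tilting deck, 256 mm wide, 0.5 to 1 kg plus the bread on it. Origin on the axis of its front bar, mid-width; hinge 220 mm behind it, 20 mm above the table; it swings up, falls back by weight. Front edge: a round steel bar 12 mm thick over the full width, yellow mark (30 mm) in its middle, 8 mm above the plate while the two rubber feet (112 mm from the middle) rest. Deck top 25 mm above the table.
- lip_mid (a point): Lowest point of the deck's front bar at the yellow mark, in the middle: 14 mm above the table (8 mm above the plate) with the feet resting; rises as much as the feet do (4 mm lift reads 18 mm).
- loaf: Bread loaf 150 x 90 x 85 mm lying lengthwise (front to back) on the right half of the deck, at least 45 mm behind the front bar. Origin: middle of its underside.
- clamshell: Clear-lidded black pack of buns, 140 x 100 x 58 mm, on the left half of the deck. Origin: middle of its underside.
- doorstop: Dark grey rubber door stop, a shorter, steeper wedge 90 mm long, 36 mm wide, 34 mm high, on the table on the other side from the orange wedge; not to be used. Origin: underside, centre of its block.
- jam_jar: Jam jar with red cap, 68 mm across, 100 mm high, to the right. Origin: middle of its underside.
- spray: White bottle with blue cap, 64 mm across, 190 mm high, to the left. Origin: middle of its underside.
Not all that is in view belongs to the job. Of the things shaped like the wedge, the orange one is meant.

How it is judged:
By the outcome, as a careful person would: the job done as asked, in the order asked, and still so for the second after the job is handed in, while the arm keeps its last pose, push and grip.
It also fails if it takes over 45 s, if anything falls off the work surface, if the arm or the gripper's body presses on something with over 40 N, if the wrist force passes 120 N, or if a joint passes its speed limit or range.

## Working session

There is one attempt and no reset: what is moved stays moved. The work goes in short steps, Python scripts to look and compute and a shell command to move; the robot and the scene stay as the last step left them, time stands still between calls to the robot, and variables do not carry over. Pictures are saved under pics/ and viewed, at most 12 in all, crops included, and the job is handed in when it is done.

```bash
mkdir -p pics; ls; cat > h.py <<'E'
import numpy as np,cv2
from cell import bot
from scipy.spatial.transform import Rotation as R
def rot(o):
    o=np.array(o,float)
    if o.shape==(3,3): return o
    return R.from_rotvec(o).as_matrix() if o.size==3 else R.from_quat(o).as_matrix()
def snap(n,f):
    d=bot.grab_frame(n); cv2.imwrite(f'pics/{f}.png',d['frame']); np.save(f'pics/{f}.npy',d,allow_pickle=True)
    print({k:v for k,v in d.items() if k not in('frame','range_z')}); return d
def load(f): return np.load(f'pics/{f}.npy',allow_pickle=True).item()
def cloud(d):
    h,w=d['range_z'].shape; f=h/2/np.tan(np.radians(d['fovy'])/2)
    v,u=np.mgrid[:h,:w]; z=d['range_z']
    p=np.stack([(u-d['cx'])/f*z,-(v-d['cy'])/f*z,-z],-1)
    return p@rot(d['orientation']).T+np.array(d['eye'])
E
python3 - <<'E'
from h import *
snap('top','top0'); snap('scene','sc0'); s=bot.sense(); print(s)
E
```

```text
pics
{'fovy': 52.926973032672834, 'cx': 271.9698928349704, 'cy': 209.8808535725179, 'eye': array([ 0.28829236, -0.01523429,  1.2085098 ]), 'orientation': array([ 0.1859939 , -0.18235008, -1.51310414])}
{'fovy': 44.07451236725969, 'cx': 281.99562975881156, 'cy': 215.9952074014051, 'eye': array([ 1.53521337, -0.53554145,  0.99525688]), 'orientation': array([0.76732456, 0.46936682, 1.00012435])}
{'t': 0.1, 'joint_pos': array([ 1.24366196e+00,  3.53568006e-01,  1.63402944e+00, -1.22450335e-05,
        1.15523139e+00, -2.40192873e-03]), 'joint_velocities': array([-0.001585  , -0.00105479, -0.00191045,  0.0001723 , -0.00225685,
       -0.00062892]), 'tau': array([-5.79117150e-04, -5.94911885e+01, -3.34930873e+01,  6.98186969e-02,
        1.82814320e-02,  2.56852536e-05]), 'tool_pos': array([0.19927306, 0.59191667, 0.21395855]), 'tool_rot': array([-5.07811489e-01, -3.10008446e+00,  1.91826097e-03]), 'contact_force': array([-0.02771509, -0.54655351, -0.91110151]), 'wrist_torque': array([ 0.00349611,  0.00305963, -0.04789611]), 'grip_force': 0.0, 'width': 0.09190136801739074}
```

View pics/top0.png

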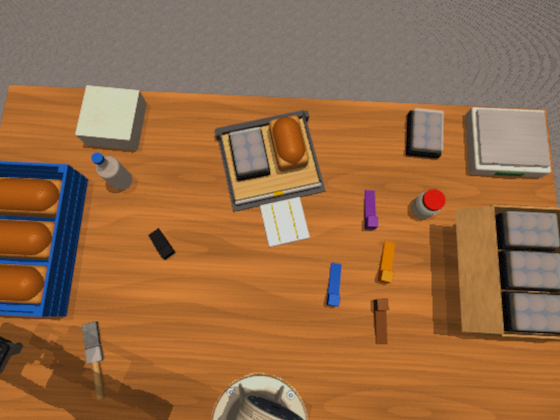

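View pics/sc0.png

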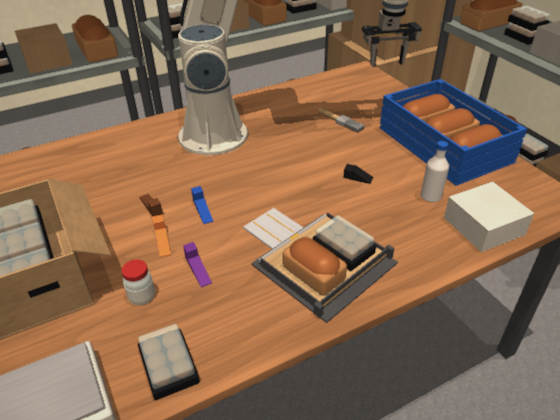

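The top view shows the orange wedge with its block at about (387,277) and thin end at (390,243). The landing plate is at (285,222), the yellow mark at about (279,193) and the door stop at (161,243).

```bash
python3 - <<'E'
from h import *
d=load('top0'); P=cloud(d); f=d['frame']
hsv=cv2.cvtColor(f,cv2.COLOR_BGR2HSV)
a=cv2.resize(f[140:250,200:330],None,fx=6,fy=5.4,interpolation=cv2.INTER_CUBIC)
b=cv2.resize(f[235:290,365:410],None,fx=6,fy=6,interpolation=cv2.INTER_CUBIC)
cv2.imwrite('pics/c1.png',cv2.resize(f[160:250,240:320],None,fx=6,fy=6,interpolation=cv2.INTER_CUBIC))
# orange
m=np.zeros(f.shape[:2],bool); m[235:290,370:405]=1
m&=(hsv[...,1]>215)&(hsv[...,2]>120)&(P[...,2]>0.002)
p=P[m]; print('orange n',len(p),np.unique(hsv[260:264,384:390].reshape(-1,3),axis=0)[:3])
print('z pct',np.percentile(p[:,2],[0,10,50,90,100]))
r=cv2.minAreaRect(p[:,:2].astype(np.float32)*1000); print(r)
t=p[p[:,2]>0.04]; print('block top',len(t),t.mean(0),cv2.minAreaRect(t[:,:2].astype(np.float32)*1000))
c=p[:,:2]-p[:,:2].mean(0); print('axis',np.linalg.svd(c)[2][0])
for uv in [(262,205),(301,200),(308,238),(271,245),(279,193),(240,205),(322,192),(390,244),(387,277)]: print(uv,P[uv[1],uv[0]].round(4))
E
```

```text
orange n 413 [[ 17 253 210]
 [ 17 255 206]
 [ 17 255 207]]
z pct [0.00209152 0.00576327 0.01545094 0.04859195 1.2085098 ]
((358.92291259765625, -211.16714477539062), (99.9808349609375, 404.3725280761719), 33.711204528808594)
block top 119 [ 0.39921649 -0.32434216  0.05744667] ((355.6563415527344, -176.20248413085938), (36.35002136230469, 347.09271240234375), 16.730316162109375)
axis [-0.94256655  0.33401841]
(262, 205) [0.5913 0.0249 0.004 ]
(301, 200) [ 0.6139 -0.0896 -0.0019]
(308, 238) [ 0.5003 -0.1136  0.0008]
(271, 245) [ 0.4741 -0.0075  0.0035]
(279, 193) [ 0.6248 -0.0233  0.0238]
(240, 205) [0.5883 0.0897 0.0027]
(322, 192) [ 6.413e-01 -1.512e-01 -4.000e-04]
(390, 244) [ 0.4937 -0.3494  0.0064]
(387, 277) [ 0.3951 -0.3281  0.0483]
```

View pics/c1.png

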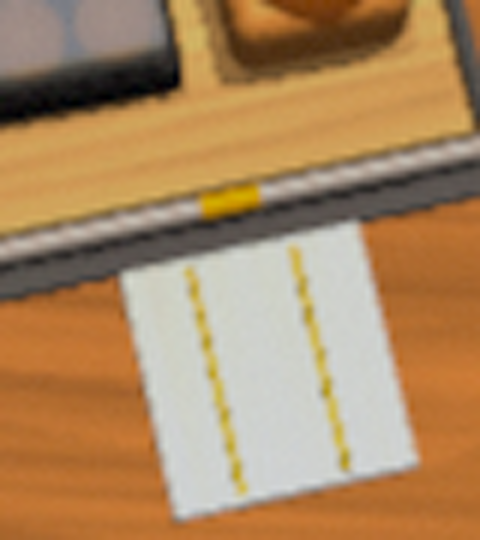

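The crop shows the mark centred at crop (231,200) and the plate corners at (122,270), (360,222), (418,464) and (178,518). The two yellow lines run (190,270)→(241,492) and (294,248)→(346,470).

```bash
cat >> h.py <<'E'
def hit(d,uv,z):
    h,w=d['range_z'].shape; f=h/2/np.tan(np.radians(d['fovy'])/2)
    r=rot(d['orientation'])@np.array([(uv[0]-d['cx'])/f,-(uv[1]-d['cy'])/f,-1]); e=np.array(d['eye'])
    return e+r*(z-e[2])/r[2]
E
python3 - <<'E'
from h import *
d=load('top0'); P=cloud(d); f=d['frame']
q=lambda c,z: hit(d,(240+c[0]/6-.4,160+c[1]/6-.4),z)
m=q((231,200),.02); print('mark',m)
cs=[q(c,.006) for c in[(122,270),(360,222),(418,464),(178,518)]]; print(np.array(cs).round(4))
for a,b in[((241,492),(190,270)),((346,470),(294,248)),((178,518),(122,270)),((418,464),(360,222))]:
    v=q(b,.006)-q(a,.006); print('yaw',np.degrees(np.arctan2(v[1],v[0])),np.linalg.norm(v))
v=q((0,246),.02)-q((480,148),.02); print('bar dir',np.degrees(np.arctan2(v[1],v[0]))-90)
hsv=cv2.cvtColor(f,cv2.COLOR_BGR2HSV)
k=np.zeros(f.shape[:2],bool); k[235:290,370:405]=1
k&=(hsv[...,1]>240)&(abs(hsv[...,0].astype(int)-17)<4)&(P[...,2]>0.002)&(P[...,2]<.055)
n,l,st,_=cv2.connectedComponentsWithStats(k.astype(np.uint8)); k=l==1+st[1:,4].argmax()
p=P[k];t=p[p[:,2]>.042]; g=p[(p[:,2]<.022)]
print(len(p),cv2.minAreaRect(p[:,:2].astype(np.float32)*1000)); print('block',t.mean(0),len(t)); 
c=g[:,:2]-g[:,:2].mean(0);v=np.linalg.svd(c)[2][0];v*=np.sign(v[0]); print('ramp mean',g.mean(0),'yaw',np.degrees(np.arctan2(v[1],v[0])))
s=bot.sense(); print(R.from_rotvec(s['tool_rot']).as_matrix().round(3),s['tool_pos'])
E
```

```text
mark [ 0.62600622 -0.02063798  0.02      ]
[[ 0.5917  0.031   0.006 ]
 [ 0.622  -0.0847  0.006 ]
 [ 0.5027 -0.1167  0.006 ]
 [ 0.4707 -0.0027  0.006 ]]
yaw 15.419725799491927 0.11261040228255732
yaw 15.108745674406784 0.11296091072434379
yaw 15.553992872259974 0.1255488733937916
yaw 15.032275067992527 0.12348961963198238
bar dir 14.86142107629567
292 ((453.0231628417969, -337.8864440917969), (31.157447814941406, 96.26870727539062), 78.5345458984375)
block [ 0.41391835 -0.32030086  0.04665362] 9
ramp mean [ 0.45692094 -0.33865379  0.01208511] yaw -13.950528119121957
[[-0.948  0.319 -0.   ]
 [ 0.319  0.948 -0.001]
 [-0.    -0.001 -1.   ]] [0.19927306 0.59191667 0.21395855]
```

```bash
python3 -m handwheel '{"travel":[[-0.04,-0.045,-0.005],[-0.08,-0.09,-0.01],[-0.12,-0.135,-0.02],[-0.165,-0.185,-0.03],[-0.205,-0.23,-0.03],[-0.245,-0.275,-0.03],[-0.29,-0.325,-0.03],[-0.33,-0.37,-0.03]],"spin":[0,0,0,0,0,-0.03,-0.06,-0.1]}' 1 50
```

```text
t: 1.1
tool_pos: [0.3931, 0.1375, 0.2447]
tool_rot: [0.35, 3.122, 0.0]
contact_force: [-0.2, 0.5, 0.7]
width: 0.0918
grip_force: 0.0
```

```bash
python3 -m handwheel '{"travel":[[-0.017,-0.056,0],[-0.034,-0.112,0],[-0.051,-0.168,0],[-0.068,-0.225,0],[-0.085,-0.281,0],[-0.102,-0.337,0],[-0.119,-0.393,0],[-0.135,-0.449,0]],"spin":[0,0,0,0,0,0,0,0]}' && python3 - <<'E'
from h import *
snap('wrist','w1'); s=bot.sense(); print(s['tool_pos'],s['tool_rot'],s['joint_pos'])
E
```

```text
t: 2.1
tool_pos: [0.424, -0.3303, 0.2444]
tool_rot: [-0.353, -3.122, -0.0]
contact_force: [-0.3, -0.3, 0.8]
width: 0.0917
grip_force: 0.0
{'fovy': 63.7097211527386, 'cx': 277.1342534943344, 'cy': 212.52740225763742, 'eye': array([ 0.34061332, -0.31157952,  0.41459687]), 'orientation': array([-0.25463774, -0.20434293,  1.33531211])}
[ 0.4245551  -0.33643135  0.24447642] [ 0.35387409  3.12040032 -0.00634583] [-0.67102035  0.19275712  1.78113069 -0.00304922  1.16456179 -2.01476782]
```

View pics/w1.png

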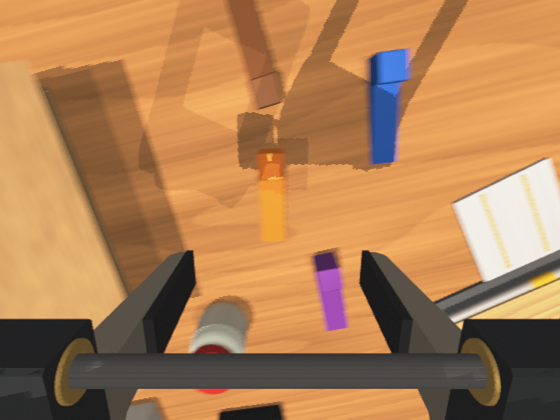

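Wrist view: the orange block is at (271,165) and its thin end at (273,240). The jar (215,370) and the purple wedge (330,290) are clear of the grasp. The image is slightly motion-blurred, so I'll retake it settled and zoom in.

```bash
python3 - <<'E'
from h import *
d=snap('wrist','w2'); f=d['frame']; s=bot.sense(); print(s['tool_pos'],s['tool_rot'])
cv2.imwrite('pics/c2.png',cv2.resize(f[135:255,220:330],None,fx=5,fy=5,interpolation=cv2.INTER_CUBIC))
E
```

```text
{'fovy': 63.7097211527386, 'cx': 277.1342534943344, 'cy': 212.52740225763742, 'eye': array([ 0.34108905, -0.31686309,  0.41455072]), 'orientation': array([-0.25893706, -0.20200494,  1.33519649])}
[ 0.42426653 -0.33310109  0.2441799 ] [ 3.57574939e-01  3.12088713e+00 -2.54918775e-03]
```

View pics/c2.png

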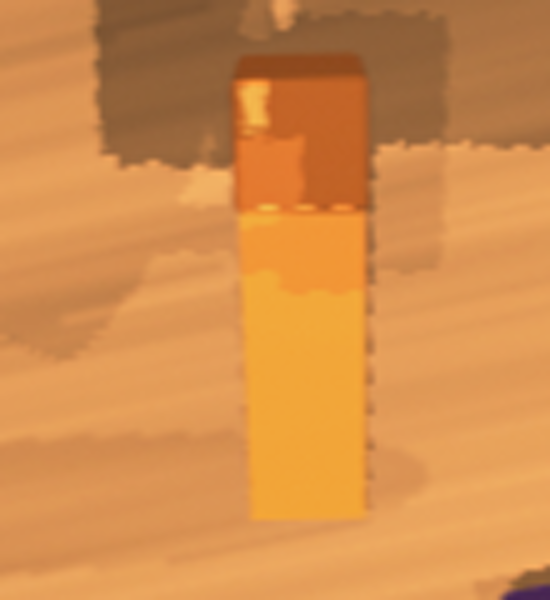

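The settled crop shows the block's top face at crop (233..368, 78..211) and the thin-end edge from (250,520) to (367,520).

```bash
python3 - <<'E'
from h import *
d=load('w2'); q=lambda c,z: hit(d,(220+c[0]/5-.4,135+c[1]/5-.4),z)
b=[q(c,.048) for c in[(233,78),(368,78),(368,211),(235,211)]]; t=[q(c,.003) for c in[(250,520),(367,520)]]
print(np.array(b).round(4),np.array(t).round(4))
B=np.mean(b,0);T=np.mean(t,0);v=(T-B)[:2];print(B,T,np.linalg.norm(v),'yaw',np.degrees(np.arctan2(v[1],v[0])))
s=bot.sense(); M=R.from_rotvec(s['tool_rot']).as_matrix(); print('tool yaw',np.degrees(np.arctan2(M[1,0],M[0,0])),s['tool_pos'])
print('tool delta to block',M.T@(np.r_[B[:2],.016]-s['tool_pos']))
E
```

```text
[[ 0.382  -0.3395  0.048 ]
 [ 0.3885 -0.3112  0.048 ]
 [ 0.4168 -0.3173  0.048 ]
 [ 0.4103 -0.3458  0.048 ]] [[ 0.4994 -0.3646  0.003 ]
 [ 0.5062 -0.3347  0.003 ]]
[ 0.39939317 -0.32843265  0.048     ] [ 0.50284313 -0.34964365  0.003     ] 0.10560209776896334 yaw -11.587126415576373
tool yaw 166.92772203474306 [ 0.42426653 -0.33310109  0.2441799 ]
tool delta to block [ 0.02539185 -0.00071793  0.22816942]
```

```bash
python3 -m handwheel '{"travel":[[0.008,0,0.02],[0.017,-0.001,0.05],[0.025,-0.001,0.085],[0.025,-0.001,0.12],[0.025,-0.001,0.15],[0.025,-0.001,0.17],[0.025,-0.001,0.18],[0.025,-0.001,0.18]],"spin":[-0.01,-0.015,-0.015,-0.015,-0.015,-0.015,-0.015,-0.015]}' 1 50 && python3 - <<'E'
from h import *
s=bot.sense(); M=R.from_rotvec(s['tool_rot']).as_matrix(); print('tool yaw',np.degrees(np.arctan2(M[1,0],M[0,0])),s['tool_pos'],M.T@(np.array([.3994,-.3284,.014])-s['tool_pos']))
E
```

```text
t: 3.2
tool_pos: [0.3995, -0.3233, 0.0643]
tool_rot: [-0.329, -3.123, -0.001]
contact_force: [-0.4, -0.5, 0.9]
width: 0.0915
grip_force: 0.0
tool yaw 167.99168212685956 [ 0.3994855  -0.32326581  0.06427777] [-0.00103583 -0.00506701  0.05027398]
```

```bash
python3 -m handwheel '{"travel":[[0,-0.001,0.01],[-0.001,-0.003,0.02],[-0.001,-0.004,0.03],[-0.001,-0.004,0.04],[-0.001,-0.004,0.047],[-0.001,-0.004,0.05],[-0.001,-0.004,0.05],[-0.001,-0.004,0.05]],"spin":[0,0,0,0,0,0,0,0]}' 1 50 && python3 - <<'E'
from h import *
s=bot.sense(); M=R.from_rotvec(s['tool_rot']).as_matrix(); print('tool yaw',np.degrees(np.arctan2(M[1,0],M[0,0])),s['tool_pos'],M.T@(np.array([.3994,-.3284,.014])-s['tool_pos']))
E
```

```text
t: 4.2
tool_pos: [0.4001, -0.328, 0.0148]
tool_rot: [0.329, 3.124, -0.0]
contact_force: [0.2, -0.5, -0.0]
width: 0.0916
grip_force: 0.0
tool yaw 167.9774211647008 [ 0.4000639  -0.32802795  0.01483378] [ 0.00057218 -0.000502    0.00083366]
```

Centred. Close, settle, then lift a little.

```bash
python3 -m handwheel '{"travel":[[0,0,0],[0,0,0],[0,0,0],[0,0,0],[0,0,0],[0,0,0],[0,0,0],[0,0,0]],"spin":[0,0,0,0,0,0,0,0]}' -1 50 && python3 -m handwheel '{"travel":[[0,0,-0.005],[0,0,-0.015],[0,0,-0.03],[0,0,-0.045],[0,0,-0.06],[0,0,-0.075],[0,0,-0.08],[0,0,-0.08]],"spin":[0,0,0,0,0,0,0,0]}' && python3 - <<'E'
from h import *
d=snap('wrist','w3'); cv2.imwrite('pics/c3.png',cv2.resize(d['frame'][170:420,150:400],None,fx=2.2,fy=2.2))
s=bot.sense(); M=R.from_rotvec(s['tool_rot']).as_matrix(); print('tool yaw',np.degrees(np.arctan2(M[1,0],M[0,0])),s['tool_pos'],s['width'],s['grip_force'])
E
```

```text
t: 5.2
tool_pos: [0.3999, -0.3279, 0.0146]
tool_rot: [-0.329, -3.124, -0.0]
contact_force: [-0.5, -0.1, 0.4]
width: 0.0296
grip_force: 50.0
t: 6.2
tool_pos: [0.4, -0.328, 0.0949]
tool_rot: [0.329, 3.124, -0.001]
contact_force: [-1.0, 0.3, -0.9]
width: 0.0298
grip_force: 50.0
{'fovy': 63.7097211527386, 'cx': 277.1342534943344, 'cy': 212.52740225763742, 'eye': array([ 0.31625492, -0.31039255,  0.26508913]), 'orientation': array([-0.25444295, -0.20666813,  1.35061548])}
tool yaw 167.98015021800813 [ 0.3997545  -0.32777953  0.094486  ] 0.02945875002435193 49.98340666294098
```

View pics/w3.png

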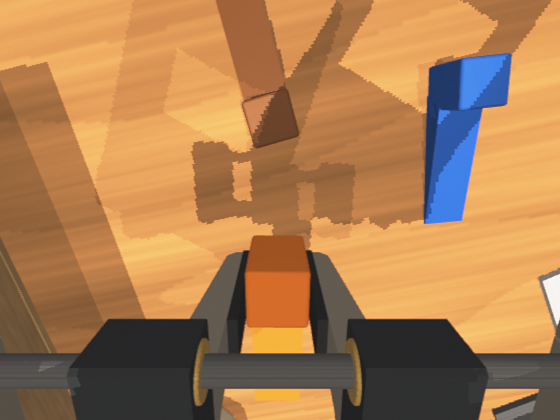

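The wedge is held straight: block at (277,280), thin end pointing forward. Next I'll move beside the plate and turn to its yaw, so the mark and plate are visible from close by.

```bash
python3 -m handwheel '{"travel":[[-0.005,0.01,-0.03],[-0.02,0.03,-0.06],[-0.045,0.06,-0.09],[-0.07,0.095,-0.105],[-0.095,0.13,-0.105],[-0.11,0.15,-0.105],[-0.115,0.156,-0.105],[-0.115,0.156,-0.105]],"spin":[-0.03,-0.1,-0.2,-0.3,-0.4,-0.46,-0.475,-0.475]}' && python3 -m handwheel '{"travel":[[0,0,0],[0,0,0],[0,0,0],[0,0,0],[0,0,0],[0,0,0],[0,0,0],[0,0,0]],"spin":[0,0,0,0,0,0,0,0]}' && python3 - <<'E'
from h import *
d=snap('wrist','w4')
s=bot.sense(); M=R.from_rotvec(s['tool_rot']).as_matrix(); print('tool yaw',np.degrees(np.arctan2(M[1,0],M[0,0])),s['tool_pos'],s['width'],s['grip_force'])
E
```

```text
t: 7.25
tool_pos: [0.5444, -0.1993, 0.1989]
tool_rot: [0.415, -3.113, -0.001]
contact_force: [-0.7, -0.3, -1.5]
width: 0.0296
grip_force: 50.0
t: 8.25
tool_pos: [0.5448, -0.1992, 0.1996]
tool_rot: [0.416, -3.114, -0.0]
contact_force: [-0.4, 0.0, -0.8]
width: 0.0298
grip_force: 50.0
{'fovy': 63.7097211527386, 'cx': 277.1342534943344, 'cy': 212.52740225763742, 'eye': array([ 0.46230326, -0.22156035,  0.36978542]), 'orientation': array([-0.2117774 , -0.27837723,  1.82092684])}
tool yaw -164.8030868891826 [ 0.54485866 -0.19924012  0.19959908] 0.02953481267275713 49.98340308666229
```

View pics/w4.png

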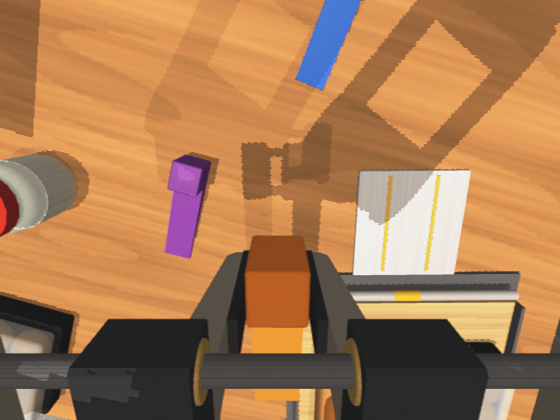

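The close view shows the plate (360–470, 170–275), the lines at about x=388 and 433, and the yellow mark at (408,296). I'll zoom in for exact pixels.

```bash
python3 - <<'E'
from h import *
f=load('w4')['frame']; cv2.imwrite('pics/c4.png',cv2.resize(f[165:310,345:485],None,fx=4,fy=4,interpolation=cv2.INTER_CUBIC))
E
```

```text
(no output)
```

View pics/c4.png

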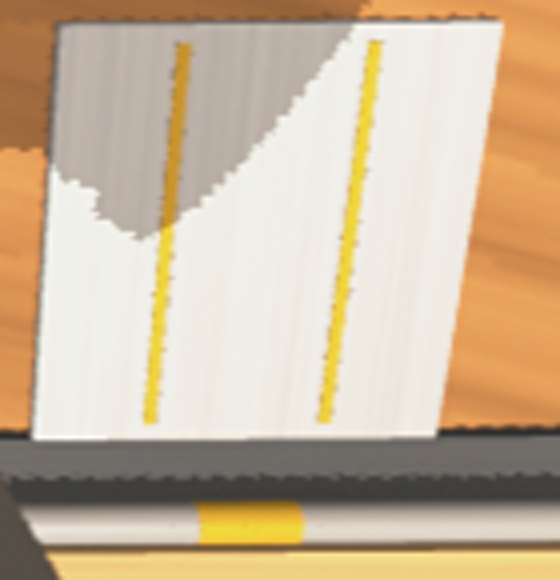

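Crop: plate corners (57,24), (503,20), (437,437) and (33,440). The mark spans x 199–302, with the bar between rows 502 and 547.

```bash
python3 - <<'E'
from h import *
from scipy.optimize import least_squares
d=load('w4'); q=lambda c,z: hit(d,(345+c[0]/4-.4,165+c[1]/4-.4),z)[:2]
W=[q(c,.006) for c in[(57,24),(503,20),(437,437),(33,440)]]; L=[(-.145,.06-.12),(-.145,.06),(-.02,.06),(-.02,-.06)]
L[0]=(-.145,-.06)
# lines as points with known lateral offset only
ln=[(q(c,.006),s) for c,s in[((184,45),-.026),((151,422),-.026),((376,42),.026),((324,422),.026)]]
mk=q((250.5,524),.02)
def to(p,X): c,s=np.cos(X[2]),np.sin(X[2]); e=p-X[:2]; return np.array([c*e[0]+s*e[1],-s*e[0]+c*e[1]])
def res(X): return np.r_[np.ravel([to(w,X)-l for w,l in zip(W,L)]),[to(p,X)[1]-s for p,s in ln],to(mk,X)]
r=least_squares(res,[.626,-.02,.265]); X=r.x; print(X,np.degrees(X[2])); print((res(X)*1000).round(1))
s=bot.sense(); z=s['tool_pos'][2]+.0334
b=np.mean([hit(d,c,z) for c in[(246,271),(309,271),(307.5,327),(247,327)]],0); print('block seen',to(b[:2],X),'tcp',to(s['tool_pos'][:2],X))
M=R.from_rotvec(s['tool_rot']).as_matrix(); c,sn=np.cos(X[2]),np.sin(X[2])
tg=X[:2]+np.array([c*-.123,sn*-.123]); print('delta tool',M.T@(np.r_[tg,.0206]-s['tool_pos']))
E
```

```text
[ 0.62589868 -0.01963867  0.27962906] 16.021564746799065
[-0.7 -0.9 -0.2  0.   0.5  0.  -0.2 -0.7  0.1  0.1  0.4 -0.3  0.7  1.2]
block seen [-0.12805315 -0.14988307] tcp [-0.1274621  -0.15025838]
delta tool [-0.00229587  0.15031363  0.17899359]
```

```bash
python3 -m handwheel '{"travel":[[0,0.02,0],[0,0.055,0],[0,0.09,0.02],[-0.001,0.125,0.05],[-0.002,0.145,0.09],[-0.002,0.1505,0.125],[-0.002,0.1505,0.15],[-0.002,0.1505,0.16]],"spin":[0,0,-0.004,-0.009,-0.009,-0.009,-0.009,-0.009]}' && python3 -m handwheel '{"travel":[[0,0,0],[0,0,0.002],[0,0,0.006],[0,0,0.009],[0,0,0.012],[0,0,0.014],[0,0,0.014],[0,0,0.014]],"spin":[0,0,0,0,0,0,0,0]}' && python3 - <<'E'
from h import *
d=snap('top','t5'); f=d['frame']; cv2.imwrite('pics/c5.png',cv2.resize(f[160:260,230:330],None,fx=5.5,fy=5.5,interpolation=cv2.INTER_CUBIC))
s=bot.sense(); M=R.from_rotvec(s['tool_rot']).as_matrix(); print('tool yaw',np.degrees(np.arctan2(M[1,0],M[0,0])),s['tool_pos'],s['contact_force'])
E
```

```text
t: 9.3
tool_pos: [0.5061, -0.0525, 0.0385]
tool_rot: [0.43, -3.11, -0.001]
contact_force: [-0.2, 1.0, -0.7]
width: 0.0301
grip_force: 50.0
t: 10.3
tool_pos: [0.5074, -0.0535, 0.0256]
tool_rot: [0.429, -3.112, -0.0]
contact_force: [0.1, -0.1, -1.3]
width: 0.0295
grip_force: 50.0
{'fovy': 52.926973032672834, 'cx': 271.9698928349704, 'cy': 209.8808535725179, 'eye': array([ 0.28829236, -0.01523429,  1.2085098 ]), 'orientation': array([ 0.1859939 , -0.18235008, -1.51310414])}
tool yaw -164.29271897846627 [ 0.50738014 -0.05350575  0.02564315] [-0.79578302 -0.10756998 -0.66139261]
```

```bash
python3 - <<'E'
from h import *
d=snap('scene','s5'); f=d['frame']; cv2.imwrite('pics/c6.png',cv2.resize(f[180:300,215:355],None,fx=4.5,fy=4.5,interpolation=cv2.INTER_CUBIC))
E
```

```text
{'fovy': 44.07451236725969, 'cx': 281.99562975881156, 'cy': 215.9952074014051, 'eye': array([ 1.53521337, -0.53554145,  0.99525688]), 'orientation': array([0.76732456, 0.46936682, 1.00012435])}
```

View pics/c5.png

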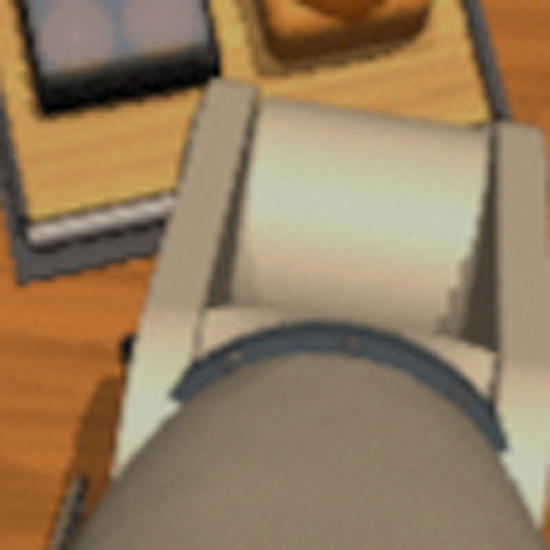

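The arm hides the spot from above, so I'll go by force. Lowering the last 5 mm onto the plate.

```bash
python3 -m handwheel '{"travel":[[0,0,0.002],[0,0,0.004],[0,0,0.005],[0,0,0.005],[0,0,0.0055],[0,0,0.0055],[0,0,0.0055],[0,0,0.0055]],"spin":[0,0,0,0,0,0,0,0]}'; python3 - <<'E'
from h import *
s=bot.sense(); print(s['tool_pos'],s['contact_force'],s['wrist_torque'])
d=snap('scene','s6'); f=d['frame']; cv2.imwrite('pics/c6.png',cv2.resize(f[180:310,215:375],None,fx=4.5,fy=4.5,interpolation=cv2.INTER_CUBIC))
E
```

```text
t: 11.4
tool_pos: [0.5072, -0.0535, 0.0205]
tool_rot: [0.429, -3.112, -0.0]
contact_force: [-2.5, -0.2, 7.2]
width: 0.0299
grip_force: 50.0
[ 0.50723944 -0.05346075  0.02053714] [-2.54828898 -0.22233909  7.21369645] [ 0.10670476  0.45085596 -0.02369369]
{'fovy': 44.07451236725969, 'cx': 281.99562975881156, 'cy': 215.9952074014051, 'eye': array([ 1.53521337, -0.53554145,  0.99525688]), 'orientation': array([0.76732456, 0.46936682, 1.00012435])}
```

View pics/c6.png

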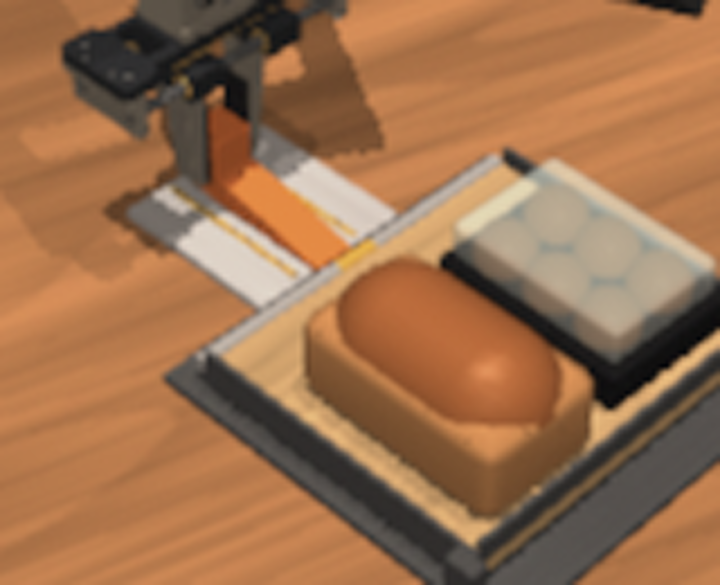

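The wedge lies flat on the plate between the lines and points at the mark, pressed with about 7 N. Now I'll slide it in, first to just short of the expected contact, which is at about 42 mm of travel.

```bash
python3 -m handwheel '{"travel":[[-0.004,0,0],[-0.009,0,0],[-0.014,0,0],[-0.02,0,0],[-0.026,0,0],[-0.031,0,0],[-0.035,0,0],[-0.036,0,0]],"spin":[0,0,0,0,0,0,0,0]}'; for i in 1; do python3 -m handwheel '{"travel":[[-0.001,0,0],[-0.001,0,0],[-0.002,0,0],[-0.002,0,0],[-0.003,0,0],[-0.003,0,0],[-0.004,0,0],[-0.004,0,0]],"spin":[0,0,0,0,0,0,0,0]}'; done; python3 - <<'E'
from h import *
s=bot.sense(); M=R.from_rotvec(s['tool_rot']).as_matrix();print(s['tool_pos'],s['contact_force'],M.T@s['contact_force'],M.T@(s['tool_pos']-[.5072,-.0535,.0205]))
E
```

```text
t: 12.45
tool_pos: [0.5414, -0.044, 0.0206]
tool_rot: [0.43, -3.111, 0.0]
contact_force: [-6.5, -1.8, 11.2]
width: 0.0299
grip_force: 50.0
t: 13.45
tool_pos: [0.5452, -0.0429, 0.0206]
tool_rot: [0.429, -3.111, 0.0]
contact_force: [-6.1, -1.4, 9.3]
width: 0.0296
grip_force: 50.0
[ 0.5451959  -0.04287236  0.02056996] [-6.13734551 -1.40504922  9.32497768] [ 6.29916918  0.31072615 -9.31774108] [-3.94540571e-02 -6.20420375e-05 -1.15167786e-04]
```

```bash
python3 -m handwheel '{"travel":[[-0.0005,0,0],[-0.001,0,0],[-0.0015,0,0],[-0.002,0,0],[-0.0025,0,0],[-0.003,0,0],[-0.003,0,0],[-0.003,0,0]],"spin":[0,0,0,0,0,0,0,0]}' | sed -n 2,4p; python3 -m handwheel '{"travel":[[-0.0005,0,0],[-0.001,0,0],[-0.0015,0,0],[-0.002,0,0],[-0.0025,0,0],[-0.003,0,0],[-0.003,0,0],[-0.003,0,0]],"spin":[0,0,0,0,0,0,0,0]}' | sed -n 2,4p;  python3 -m handwheel '{"travel":[[-0.0005,0,0],[-0.001,0,0],[-0.0015,0,0],[-0.002,0,0],[-0.0025,0,0],[-0.003,0,0],[-0.003,0,0],[-0.003,0,0]],"spin":[0,0,0,0,0,0,0,0]}' | sed -n 2,4p
```

```text
tool_pos: [0.548, -0.042, 0.0206]
tool_rot: [0.429, -3.111, 0.0]
contact_force: [-5.9, -2.2, 9.8]
tool_pos: [0.5487, -0.0418, 0.0206]
tool_rot: [0.429, -3.107, 0.0]
contact_force: [-14.7, -5.3, 18.5]
tool_pos: [0.549, -0.0416, 0.0205]
tool_rot: [0.429, -3.102, 0.0]
contact_force: [-22.0, -11.4, 28.5]
```

Contact came where expected, at about 43 mm of travel. The downward press has built up to 28 N and is adding friction, so I'll ease it before pushing on.

```bash
python3 -m handwheel '{"travel":[[0,0,-0.0003],[0,0,-0.0006],[0,0,-0.0009],[0,0,-0.0012],[0,0,-0.0012],[0,0,-0.0012],[0,0,-0.0012],[0,0,-0.0012]],"spin":[0,0,0,0,0,0,0,0]}'; python3 - <<'E'
from h import *
s=bot.sense(); M=R.from_rotvec(s['tool_rot']).as_matrix();print(M.T@s['contact_force'],M.T@s['wrist_torque'],M.T@(s['tool_pos']-[.5072,-.0535,.0205]),M.round(4))
E
```

```text
t: 17.45
tool_pos: [0.5504, -0.0408, 0.0205]
tool_rot: [0.429, -3.105, -0.001]
contact_force: [-11.4, -5.0, 6.0]
width: 0.0294
grip_force: 50.0
[12.40972733 -1.69011523 -5.9409148 ] [0.3466162  1.96267298 0.11738341] [-0.04502041  0.00057074 -0.00034969] [[-9.626e-01 -2.710e-01 -7.600e-03]
 [-2.710e-01  9.626e-01 -5.000e-04]
 [ 7.400e-03  1.600e-03 -1.000e+00]]
```

```bash
cat > st.py <<'E'
from h import *
s=bot.sense(); M=R.from_rotvec(s['tool_rot']).as_matrix();print(s['t'],(M.T@s['contact_force']).round(1),((M.T@(s['tool_pos']-[.5072,-.0535,.0205]))*1000).round(2),M[2].round(4))
E
python3 -m handwheel '{"travel":[[-0.0005,0,0],[-0.001,0,-0.0002],[-0.0015,0,-0.0003],[-0.002,0,-0.0004],[-0.0025,0,-0.0005],[-0.003,0,-0.0006],[-0.0035,0,-0.0006],[-0.004,0,-0.0006]],"spin":[0,0,0,0,0,0,0,0]}' | sed -n 4p; python3 st.py
```

```text
contact_force: [-10.2, -3.4, 1.5]
18.45 [10.8 -0.5 -1.4] [-48.84   0.92  -0.52] [ 0.008   0.0021 -1.    ]
```

```bash
python3 -m handwheel '{"travel":[[-0.0005,0,0],[-0.001,0,0],[-0.0015,0,0],[-0.002,0,0],[-0.0025,0,0],[-0.003,0,0],[-0.0035,0,0],[-0.004,0,0]],"spin":[0,0,0,0,0,0,0,0]}' | sed -n 2,4p; python3 st.py;  python3 -m handwheel '{"travel":[[-0.0005,0,0],[-0.001,0,0],[-0.0015,0,0],[-0.002,0,0],[-0.0025,0,0],[-0.003,0,0],[-0.0035,0,0],[-0.004,0,0]],"spin":[0,0,0,0,0,0,0,0]}' | sed -n 2,4p; python3 st.py
```

```text
tool_pos: [0.5578, -0.0383, 0.0206]
tool_rot: [0.429, -3.104, -0.002]
contact_force: [-9.7, -3.1, 1.3]
19.45 [10.2 -0.4 -1.2] [-52.84   0.92  -0.55] [ 0.0079  0.0021 -1.    ]
tool_pos: [0.5617, -0.0372, 0.0206]
tool_rot: [0.429, -3.104, -0.002]
contact_force: [-11.2, -2.6, 1.6]
20.45 [11.5  0.5 -1.5] [-56.91   0.93  -0.56] [ 0.0079  0.0021 -1.    ]
```

```bash
python3 -m handwheel '{"travel":[[-0.0008,0,0],[-0.0016,0,0],[-0.0024,0,0],[-0.0032,0,0],[-0.004,0,0],[-0.0048,0,0],[-0.0055,0,0],[-0.0055,0,0]],"spin":[0,0,0,0,0,0,0,0]}' | sed -n 2,4p; python3 st.py; python3 - <<'E'
from h import *
d=snap('scene','s7'); a=load('s6'); 
f=lambda d:cv2.resize(d['frame'][185:320,225:400],None,fx=2.25,fy=4,interpolation=cv2.INTER_CUBIC)
cv2.imwrite('pics/c7.png',np.hstack([f(a),f(d)]))
# depth change of deck top / bread in scene view -> lift vs distance to hinge
A=cloud(a);B=cloud(d); X=np.array([.626,-.0202]);c,s=np.cos(.274),np.sin(.274)
e=A[...,:2]-X; u=c*e[...,0]+s*e[...,1]; v=-s*e[...,0]+c*e[...,1]
for lo in (.0,.02,.05,.1,.15):
    m=(u>lo)&(u<lo+.02)&(abs(v)<.12)&(A[...,2]<.032)&(A[...,2]>.018)
    print(lo,m.sum(),np.median((B-A)[...,2][m])*1000, np.mean((B-A)[...,2][m])*1000)
E
```

```text
tool_pos: [0.5672, -0.0357, 0.0206]
tool_rot: [0.429, -3.104, -0.002]
contact_force: [-10.8, -2.3, 0.3]
21.45 [11.   0.7 -0.2] [-62.54   0.91  -0.56] [ 0.0077  0.002  -1.    ]
{'fovy': 44.07451236725969, 'cx': 281.99562975881156, 'cy': 215.9952074014051, 'eye': array([ 1.53521337, -0.53554145,  0.99525688]), 'orientation': array([0.76732456, 0.46936682, 1.00012435])}
0.0 431 3.7177505939316458 15.571050433991713
0.02 174 3.306770925162794 6.4620851049983195
0.05 49 2.7293795095604256 3.3129409664378993
0.1 45 0.9653279960561978 1.6030807586637132
0.15 45 1.1239957678709223 0.9799989433056341
```

View pics/c7.png

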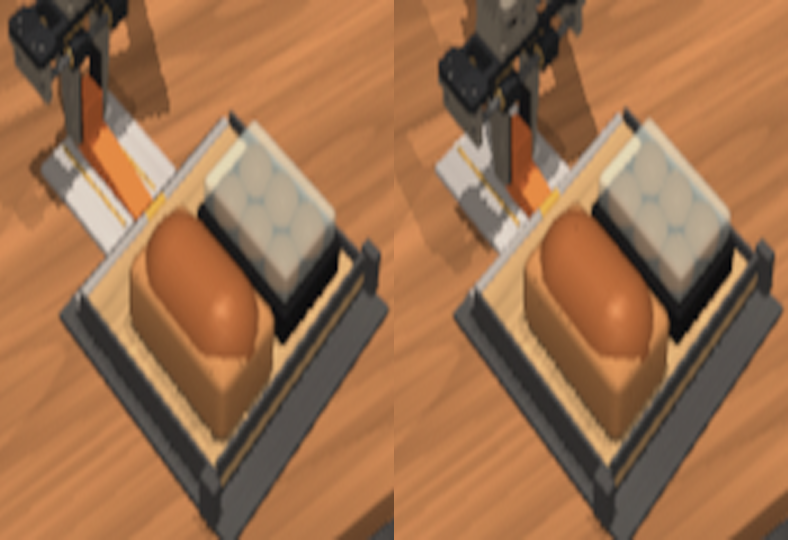

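The deck front has risen: depth gives 3.7 mm just behind the bar, so about 3.9 mm at the lip. The wedge is under the mark and the bread hasn't moved. I'll settle and hand in.

```bash
python3 -m handwheel '{"travel":[[0,0,0],[0,0,0],[0,0,0],[0,0,0],[0,0,0],[0,0,0],[0,0,0],[0,0,0]],"spin":[0,0,0,0,0,0,0,0]}' && python3 st.py && python3 -c "
from cell import bot
print(bot.hand_in())"
```

```text
t: 22.5
tool_pos: [0.5672, -0.0357, 0.0206]
tool_rot: [0.429, -3.104, -0.002]
contact_force: [-10.3, -2.7, 0.1]
width: 0.0297
grip_force: 50.0
22.5 [10.7  0.2 -0.1] [-62.54   0.9   -0.57] [ 0.0076  0.002  -1.    ]
the job is handed in; nothing more can be done
None
```

I handed the job in at 22.5 s: the orange wedge is under the yellow mark and still gripped at 50 N, with the deck front raised about 3.9 mm by my camera-depth estimate.

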